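# Feed a row of specimens to the end stop and shut the keeper

## Robot

A 7-joint arm with a two-finger parallel gripper is mounted at the origin on a cart in front of the work surface, level with it; the furniture and walls round the work are solid. World frame = base frame: x ahead of the robot, y to its left, z up, the work surface at z = 0. Lengths are in m, angles in rad, forces in N, time in s.
With the tool pointing down it reaches from about 0.425 to 0.95 m from the base axis. Payload 16.7 kg.
Tool frame: the origin (TCP) lies where the fingers leave the gripper's body, on its centre line; the fingertips stand 97 mm ahead of it and the grasp point (between the pads) lies 78 mm ahead of it; z points along the fingers, y is the line along which they close (so a half turn about z gives the same grasp; the last joint's range is limited). The gripper opens to 94 mm and grips with 3 to 60 N. Pads are 16 mm wide; open, the fingers measure 119 mm over their backs; the gripper's body (75 mm by 177 mm) begins 78 mm behind the grasp point.
Start: joints at [-1.27, 0.426, 0.074, 1.606, -0.034, 1.111, -0.067], TCP at [0.294, 0.608, 0.303] pointing down, gripper open.
Joint ranges: [-2.85, 2.85], [-0.5, 2.14], [-1.23, 1.37], [0.21, 2.46], [-1.02, 4.16], [0.16, 2.05], [-2.73, 2.73]. Speed limits (rad/s): [1.89, 1.89, 2.39, 2.39, 3.01, 3.01, 3.01].

## Interface

Orientations are given as [roll, pitch, yaw] about the fixed x, y, z axes, in that order (R = Rz(yaw) Ry(pitch) Rx(roll)).
In Python, from station import r, viewer, sign_off gives the robot as it stands. The module is installed in compiled form; this text tells all that it offers.
- The arm moves only by the tool carry_out, never from a script. Its arguments are lists of equal length, an entry for each row: "linear": the shift along the world's x, y, z in cm, a list of three; "turn": the turn, a rotation vector about the world's x, y, z in degrees, a list of three. A call has 1 to 20 rows; each row is the pose to reach, as a shift and turn from the pose commanded when the call began; what a row does not reach only later rows make up. A row lasts 1/8 s, in which the tool goes at most 62.5 mm and 10.7 degrees, less where a joint would pass 70% of its speed; a pose out of reach is approached as far as the arm can. A call with a gripper value outside its range is refused whole. "hand" is the finger opening in cm, from 0 to 9.4, set as the call begins (left out, the last holds). The fingers move at their own pace and stop on an object; "squeeze" is the grip in N (left out, the last holds). Time passes only in rows, so rows that repeat a pose let the fingers close. It gives the time, the measured TCP pose, the force, the opening and the grip force at its end, in the units of the state.
- r.state(): the state, without advancing time (a new reading comes with each control period).
- viewer.capture(name): name is "scene" or "side" or "wrist"; returns the picture (384x512x3 uint8, blue, green, red); there is no depth.
- viewer.calibration(name): a dict with "camera_matrix" (3x3 intrinsics, pixels), "world_from_camera" (4x4, takes a point from camera to world coordinates). Camera axes: x right, y up, looking along -z (the intrinsics and any distortion apply to the point x, -y, -z); pixel columns grow to the right and rows downward; lengths in m; the calibration is good to about 2 mm. A picture is of the moment at which its call begins: read the wrist's pose just before it. calibration takes no time and is no camera call; for the wrist camera it gives the pose at the moment of the call.
- sign_off(): hands the job in; it is judged then, once.
The state is a dict: "t": time; "joints": joint angles; "dq": joint speeds; "joint_torque": joint torques, N m; "tcp_pos": TCP position; "eef_rot": TCP orientation; "ft_force": force on the tool from outside, world axes, zero at the start; "ft_torque": the same for the moment, N m; "opening": opening from 0.0 (shut) to 1.0 (fully open); "gripper_force": force on a finger pad.
Only numpy, scipy, OpenCV 4.12 (cv2) and the standard library are available. Lean on these libraries where they do the work, as an engineer would, in place of code of your own. Each camera call takes 0.05 s, during which the arm holds its last target. There are 200 camera calls.

## Task

Push the row of four resin specimens along the aluminium rail, all together, until they sit tight against the steel end stop and one another; then swing the blue keeper blade shut across the rail behind them, as far as it goes. Do it all by pushing with the fingertips: pick nothing up, keep the specimens flat in the rail and do not pull the row apart. Leave the loupe, the blue tin and the steel weight where they stand.

Things in the scene. Friction and masses are not known exactly. Their poses are not given: they have to be found in the camera images.
- rail: straight aluminium channel fixed to the bench, 250 mm long along its y axis, 46 mm wide; origin on the bench under its middle, z up. Open end at -y, end stop at +y. Floor 5 mm above the bench, inner width 32.4 mm; the low side walls end 11 mm above the bench, so the specimens stand out above them. The four specimens start touching in one row (gaps under 1 mm), 45 to 85 mm short of the stop
- stop_face (a point): middle of the face of the steel end stop, at the height of the rail's floor: x = 0, y = +110 mm in the rail's frame. The stop block is 44 mm wide and ends 29 mm above the bench. With all four specimens tight home the hindmost is centred at about y = +4 mm in the rail's frame and its back edge is at y = -12 mm
- pivot (a point): point on the vertical pivot axis of the blue keeper blade, beside the rail on its +x side: x = +42, y = -18.5 mm in the rail's frame, 13 mm above the bench. The pivot boss is 13 mm thick and its pin ends 38 mm above the bench
- blade (a joint): keeper blade angle v: 0 = fully open, 2.2 = fully shut (its stop), square across the rail, 4 mm behind the hindmost specimen. Starts at 0.05 to 0.5. Points from the pivot along (cos a, sin a) in the rail's frame, a = 5.34 - v: open it points outward (+x, -y); closing, its end sweeps by the -y side in over the rail, clockwise from above. Friction 0.03 N m; stays where left
- blade_end (a point): free end of the blue keeper blade, at half its height. The blade is an upright flat bar 5 mm thick, its free end 62 mm from the pivot axis, and spans 13 to 33 mm above the bench, so it passes over the rail's walls
- specimen_a: round puck of cast resin, black, with a polished metal patch (round) on its flat top; 30.4 mm diameter, 16 mm tall, 25 g or so; origin at the centre of its underside, z up. One of the four in the row; the order of the four varies
- specimen_b: round puck of cast resin, red, with a polished metal patch (rectangular) on its flat top; 30.4 mm diameter, 18 mm tall, 25 g or so; origin at the centre of its underside, z up. One of the four in the row; the order of the four varies
- specimen_c: round puck of cast resin, green, with a polished metal patch (rectangular) on its flat top; 30.4 mm diameter, 17 mm tall, 25 g or so; origin at the centre of its underside, z up. One of the four in the row; the order of the four varies
- specimen_d: round puck of cast resin, black, with a polished metal patch (round) on its flat top; 30.4 mm diameter, 19 mm tall, 25 g or so; origin at the centre of its underside, z up. One of the four in the row; the order of the four varies
- loupe: small black eye loupe, a short cone 38 mm across, 37 mm tall, loose on the bench beside the rail; origin at the centre of its underside. Not to be disturbed
- paste_tin: round blue tin with lid, 55 mm across, 22 mm tall, loose on the bench beside the rail; origin at the centre of its underside. Not to be disturbed
- steel_weight: brown-grey turned steel cylinder, 45 mm across, 51 mm tall, loose on the bench beside the rail; origin at the centre of its underside. Not to be disturbed
Not all that is in view belongs to the job. There is more than one size of the specimen_c; the job needs the smallest.

How it is judged:
On the way, in this order (a step that is already met when the one before it is completed fails the run):
1. all four specimens are home against the stop while the keeper blade is still open (y of each of specimen_a, specimen_b, specimen_c, specimen_d in the frame of rail above -0.0004 m and x of specimen_a in the frame of rail between -0.004 and 0.004 m and height (world z) of specimen_a between 0.003 and 0.009 m and angle between each of specimen_a, specimen_b, specimen_c, specimen_d's own z axis and vertical below 0.1 rad and x of specimen_b in the frame of rail between -0.004 and 0.004 m and height (world z) of specimen_b between 0.003 and 0.009 m and x of specimen_c in the frame of rail between -0.004 and 0.004 m and height (world z) of specimen_c between 0.003 and 0.009 m and x of specimen_d in the frame of rail between -0.004 and 0.004 m and height (world z) of specimen_d between 0.003 and 0.009 m and value of joint blade below 0.9 rad), for 0.2 s.
2. the keeper blade is shut behind them (value of joint blade above 2.08 rad), for 0.2 s.
At the end, for the whole second after the job is handed in: All four specimens lie flat and at rest on the rail's floor, packed against the end stop with no more than 4 mm of slack in all, and the keeper blade is shut to within 0.12 rad of its stop (y of each of specimen_a, specimen_b, specimen_c, specimen_d in the frame of rail above -0.0004 m and x of specimen_a in the frame of rail between -0.004 and 0.004 m and height (world z) of specimen_a between 0.003 and 0.009 m and angle between each of specimen_a, specimen_b, specimen_c, specimen_d's own z axis and vertical below 0.1 rad and x of specimen_b in the frame of rail between -0.004 and 0.004 m and height (world z) of specimen_b between 0.003 and 0.009 m and x of specimen_c in the frame of rail between -0.004 and 0.004 m and height (world z) of specimen_c between 0.003 and 0.009 m and x of specimen_d in the frame of rail between -0.004 and 0.004 m and height (world z) of specimen_d between 0.003 and 0.009 m and value of joint blade above 2.08 rad and linear speed of each of specimen_a, specimen_b, specimen_c, specimen_d below 0.02 m/s); the robot touches nothing.
It fails at once if a specimen is lifted off the rail's floor by more than 12 mm (height (world z) of any of specimen_a, specimen_b, specimen_c, specimen_d above 0.017 m).
It fails at once if a specimen is tipped by more than 0.4 rad (angle between any of specimen_a, specimen_b, specimen_c, specimen_d's own z axis and vertical above 0.4 rad).
It fails at once if the row is pulled apart: more than 20 mm of gap in all between its ends (distance between any of specimen_b, specimen_c, specimen_d and specimen_a above 0.1112 m or distance between any of specimen_c, specimen_d and specimen_b above 0.1112 m or distance between specimen_d and specimen_c above 0.1112 m).
It fails at once if the loupe, the tin or the steel weight is moved by more than 20 mm (distance of any of loupe, paste_tin, steel_weight from where it was at the start of the episode above 0.02 m).
It also fails if it takes over 45 s, if anything falls off the work surface, if the arm or the gripper's body presses on something with over 40 N, if the wrist force passes 120 N, or if a joint passes its speed limit or range.

## Working session

There is one attempt and no reset: what is moved stays moved. The work goes in short steps, Python scripts to look and compute and a tool call to move; the robot and the scene stay as the last step left them, time stands still between calls to the robot, and variables do not carry over. Pictures are saved under pics/ and viewed, at most 10 in all, crops included, and the job is handed in when it is done.

Besides the shell and the picture viewer there is one more tool, called after "Emit:" as name(argument=value, ...) on one line, values as JSON. carry_out: Moves the arm, as the interface text tells. Its arguments: {"type":"object","properties":{"linear":{"type":"array","items":{"type":"array","items":{"type":"number"}}},"turn":{"type":"array","items":{"type":"array","items":{"type":"number"}}},"hand":{"type":"number"},"squeeze":{"type":"number"}},"required":["linear","turn"]}

```bash
mkdir -p pics; python3 - <<'E'
from station import r,viewer
import cv2,numpy as np
s=r.state(); print({k:np.round(s[k],3) for k in('t','tcp_pos','eef_rot','opening')})
for n in("scene","side"):
    im=viewer.capture(n); cv2.imwrite(f"pics/{n}0.png",im)
    c=viewer.calibration(n); print(n,c)
a=cv2.imread("pics/scene0.png");b=cv2.imread("pics/side0.png")
E
```

```text
{'t': np.float64(0.0), 'tcp_pos': array([0.294, 0.607, 0.302]), 'eef_rot': array([-3.14 ,  0.   ,  2.691]), 'opening': np.float64(1.004)}
scene {'camera_matrix': array([[477.76706951,   0.        , 253.85255513],
       [  0.        , 477.76706951, 186.72138521],
       [  0.        ,   0.        ,   1.        ]]), 'world_from_camera': array([[ 0.62689796,  0.50726117, -0.59134174,  0.04261913],
       [-0.77907964,  0.40248328, -0.48066842, -0.18247603],
       [-0.00581926,  0.76203236,  0.6475128 ,  0.60343724],
       [ 0.        ,  0.        ,  0.        ,  1.        ]])}
side {'camera_matrix': array([[432.7187463 ,   0.        , 253.25771483],
       [  0.        , 432.7187463 , 193.80385586],
       [  0.        ,   0.        ,   1.        ]]), 'world_from_camera': array([[ 0.99705507, -0.05701811,  0.05128466,  0.61088184],
       [ 0.07570968,  0.6253209 , -0.77668643, -0.44797413],
       [ 0.01221582,  0.77828189,  0.6277962 ,  0.58535783],
       [ 0.        ,  0.        ,  0.        ,  1.        ]])}
```

View pics/scene0.png

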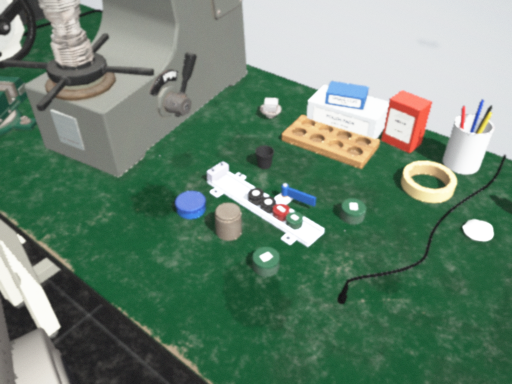

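View pics/side0.png

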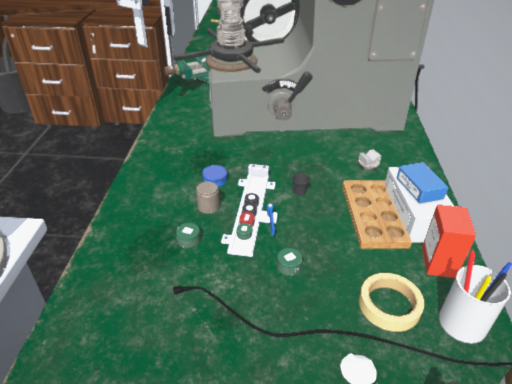

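Scene view: the rail runs from the stop (215,174) to the open end (315,232). The row is black (256,195), black (268,202), red (281,212), green (295,219), and the blade goes from (284,188) to (315,203). The other candidates for specimen_c are the greens at (352,210) and (266,262). They are larger and off the rail, so I choose the one in the rail and check it in a close crop.

```bash
cat > h.py <<'E'
import numpy as np,cv2
from station import r,viewer
def ray(cal,px,z):
    K,T=cal["camera_matrix"],cal["world_from_camera"]
    d=np.linalg.inv(K)@[px[0],px[1],1]; d=T[:3,:3]@[d[0],-d[1],-d[2]]
    o=T[:3,3]; return o+d*(z-o[2])/d[2]
E
python3 - <<'E'
import cv2,numpy as np
a=cv2.imread("pics/scene0.png")[155:255,200:330];b=cv2.imread("pics/side0.png")[155:265,195:305]
a=cv2.resize(a,None,fx=3.3,fy=3.3,interpolation=2)[:,:];b=cv2.resize(b,None,fx=3.3,fy=3.3,interpolation=2)
a=cv2.copyMakeBorder(a,0,b.shape[0]-a.shape[0],0,0,0)
cv2.imwrite("pics/c0.png",np.hstack([a,b])); print(a.shape,b.shape)
E
```

```text
(363, 429, 3) (363, 363, 3)
```

View pics/c0.png

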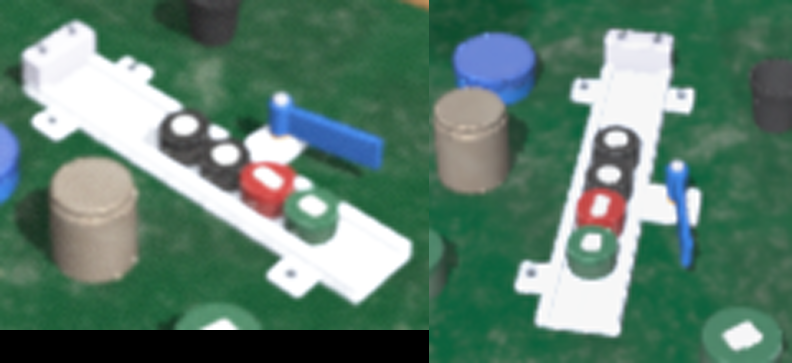

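```bash
python3 - <<'E'
from h import *
S=viewer.calibration("scene");D=viewer.calibration("side")
fs=lambda p:(p[0]/3.3+200-.35,p[1]/3.3+155-.35)
fd=lambda p:((p[0]-429)/3.3+195-.35,p[1]/3.3+155-.35)
P=[("blk1",.0225,(184,126),(616,139)),("blk2",.0225,(226,155),(609,174)),("red",.023,(268,178),(600,205)),("grn",.022,(314,205),(593,242)),
("pivot",.038,(281,100),(677,165)),("bend",.033,(383,140),(687,232)),("openR",.011,(410,238),(622,320)),("openL",.011,(355,290),(538,318)),
("weight",.051,(93,182),(471,110))]
W={}
for n,z,s,d in P:
    a,b=ray(S,fs(s),z),ray(D,fd(d),z); W[n]=(a+b)/2; print(n,np.round(a[:2]*1e3,1),np.round(b[:2]*1e3,1))
pts=np.array([W[k][:2] for k in("blk1","blk2","red","grn")]);c=pts.mean(0)
u=np.linalg.svd(pts-c)[2][0]; u=u if u@(pts[0]-c)>0 else -u
print("rail y dir",u,np.degrees(np.arctan2(u[1],u[0])),"spacing",[np.round((pts[i]-c)@[u[0],u[1]]*1e3,1) for i in range(4)])
x=np.array([u[1],-u[0]])
# rail origin from pivot along y, specimens across x
for n in W: print(n,"x,y rel row mean",np.round([(W[n][:2]-c)@x*1e3,(W[n][:2]-c)@u*1e3],1))
print("c",c)
E
```

```text
blk1 [561.3 235.6] [561.7 238.3]
blk2 [556.8 202.4] [560.1 204.7]
red [555.8 173.1] [557.2 175.7]
grn [554.9 142.2] [555.9 145. ]
pivot [598.2 195.9] [601.  198.4]
bend [610.3 135.9] [609.2 146.3]
openR [575.6  94.3] [576.4  96. ]
openL [526.5  96.1] [530.2  93.5]
weight [472.8 224.3] [474.6 223.2]
rail y dir [0.06574838 0.99783623] 86.23017612490204 spacing [np.float64(47.5), np.float64(13.9), np.float64(-15.3), np.float64(-46.1)]
blk1 x,y rel row mean [ 0.4 47.5]
blk2 x,y rel row mean [-0.4 13.9]
red x,y rel row mean [ -0.5 -15.3]
grn x,y rel row mean [  0.5 -46.1]
pivot x,y rel row mean [41.  10.3]
bend x,y rel row mean [ 54.9 -45. ]
openR x,y rel row mean [ 24.2 -93.1]
openL x,y rel row mean [-23.3 -96.6]
weight x,y rel row mean [-86.3  28.6]
c [0.55795281 0.18961078]
```

The crop shows the row of four in the rail, with the smallest green hindmost. Spacing is about 31 mm, the blade length about 57 mm, and the pivot 41 mm off the axis, all consistent with the sizes given. Next I close the fingers and go above the rail behind the green one, with tool y along the rail.

Emit:
carry_out(hand=0, linear=[[2.2, -4.2, 0], [4.4, -8.4, 0], [6.6, -12.6, 0], [8.8, -16.9, 0], [11, -21.1, 0], [13.2, -25.3, 0], [15.4, -29.5, 0], [17.6, -33.7, 0], [19.4, -38, 0], [21.6, -42.2, -2], [23.8, -46.4, -5], [25.8, -50.6, -10], [25.8, -50.6, -14], [25.8, -50.6, -16], [25.8, -50.6, -16], [25.8, -50.6, -16]], turn=[[0, 0, 2], [0, 0, 4], [0, 0, 6], [0, 0, 8], [0, 0, 10], [0, 0, 12], [0, 0, 14], [0, 0, 16], [0, 0, 18], [0, 0, 20], [0, 0, 22], [0, 0, 22], [0, 0, 22], [0, 0, 22], [0, 0, 22], [0, 0, 22]])

```text
t: 2.1
tcp_pos: [0.5525, 0.1017, 0.1435]
eef_rot: [3.141, 0.001, 3.075]
ft_force: [0.0, 0.1, 0.3]
opening: 0.005
gripper_force: 0.0
```

```bash
python3 - <<'E'
from h import *
s=r.state(); print(np.round(s['tcp_pos'],4),np.round(s['eef_rot'],3),s['t'],np.round(s['ft_force'],2),s['opening'])
cw=viewer.calibration("wrist")
w=viewer.capture("wrist");a=viewer.capture("side")
cv2.imwrite("pics/w1.png",np.hstack([w[:, :],cv2.resize(a[130:300,180:310],None,fx=2.2,fy=384/170)]))
np.savez("w1.npz",K=cw["camera_matrix"],T=cw["world_from_camera"])
E
```

```text
[0.5525 0.1017 0.1435] [3.141e+00 1.000e-03 3.075e+00] 2.1 [0.03 0.12 0.34] 0.004520018528421091
```

View pics/w1.png

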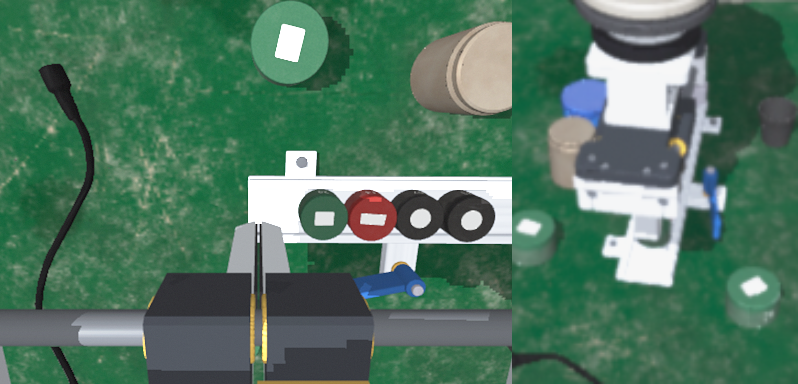

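The wrist view shows the fingertips at (258,223) over the rail's open end. The patches are green (324,218), red (373,219), black (420,217) and (469,219), and nothing is touched.

```bash
python3 - <<'E'
from h import *
f=np.load("w1.npz");C={"camera_matrix":f["K"],"world_from_camera":f["T"]}
for n,p,z in [("grn",(324,218),.022),("red",(373,219),.023),("b",(420.5,218),.0225),("b",(469.5,219),.0225),("tip",(258,223),.0465),
 ("edgeL",(249,178),.011),("edgeR",(505,178),.011),("lowL",(249,243),.011),("lowR",(505,245),.011),("pin",(418,290),.038),("bladetopface",(362,290),.033)]:
    print(n,np.round(ray(C,p,z)*1e3,1))
E
```

```text
grn [553.4 143.5  22. ]
red [555.8 174.1  23. ]
b [557.3 204.2  22.5]
b [560.  235.1  22.5]
tip [544.8 102.2  46.5]
edgeL [526.9  97.6  11. ]
edgeR [537.9 262.6  11. ]
lowL [572.2  94.3  11. ]
lowR [585.2 268.4  11. ]
pin [598.6 197.9  38. ]
bladetopface [599.4 164.9  33. ]
```

Emit:
carry_out(linear=[[-0.2, 0, -1], [-0.2, 0, -2], [-0.2, 0, -3], [-0.2, 0, -3.6], [-0.2, 0, -3.6], [-0.2, 0.5, -3.6], [-0.1, 1, -3.6], [-0.1, 1.3, -3.6], [-0.1, 1.6, -3.6], [-0.1, 1.9, -3.6], [-0.05, 2.2, -3.6], [0, 2.6, -3.6], [0, 3, -3.6], [0, 3, -3.6]], turn=[[0, 0, 0], [0, 0, 0], [0, 0, 0], [0, 0, 0], [0, 0, 0], [0, 0, 0], [0, 0, 0], [0, 0, 0], [0, 0, 0], [0, 0, 0], [0, 0, 0], [0, 0, 0], [0, 0, 0], [0, 0, 0]])

```text
t: 3.95
tcp_pos: [0.5521, 0.132, 0.1066]
eef_rot: [3.141, -0.0, 3.075]
ft_force: [-0.2, 0.4, -0.9]
opening: 0.005
gripper_force: 0.0
```

```bash
python3 - <<'E'
from h import *
s=r.state(); print(np.round(s['tcp_pos'],4),s['t'],np.round(s['ft_force'],2))
w=viewer.capture("wrist");cv2.imwrite("pics/w2.png",w[100:,200:])
E
```

```text
[0.5521 0.132  0.1066] 3.95 [-0.22  0.42 -0.86]
```

View pics/w2.png

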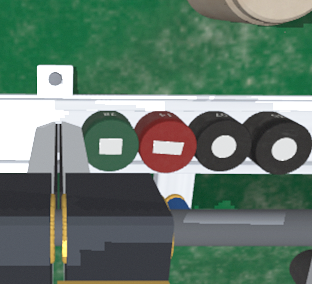

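The fingers are down in the rail right behind green (patch at 311,246 in the full image), and the row is unbroken. Now I push on and compute the remainder as I go.

```bash
python3 - <<'E'
from h import *
C=viewer.calibration("wrist")
for p,z in(((311,246),.022),((368,248),.023),((424,246),.0225),((485,249),.0225)): print(np.round(ray(C,p,z)*1e3,1))
E
```

```text
[554.4 159.8  22. ]
[557.1 189.6  23. ]
[558.1 219.2  22.5]
[562.  251.6  22.5]
```

Emit:
carry_out(linear=[[0.05, 0.4, 0], [0.05, 0.8, 0], [0.1, 1.2, 0], [0.1, 1.6, 0], [0.15, 2, 0], [0.15, 2.4, 0], [0.2, 2.8, 0], [0.2, 3.2, 0], [0.25, 3.6, 0], [0.3, 4, 0], [0.3, 4.4, 0], [0.35, 4.8, 0], [0.35, 5, 0], [0.35, 5, 0]], turn=[[0, 0, 0], [0, 0, 0], [0, 0, 0], [0, 0, 0], [0, 0, 0], [0, 0, 0], [0, 0, 0], [0, 0, 0], [0, 0, 0], [0, 0, 0], [0, 0, 0], [0, 0, 0], [0, 0, 0], [0, 0, 0]])

```text
t: 5.75
tcp_pos: [0.5556, 0.1817, 0.1067]
eef_rot: [3.142, 0.0, 3.075]
ft_force: [0.2, 1.1, 0.2]
opening: 0.007
gripper_force: 0.0
```

Emit:
carry_out(linear=[[0.05, 0.3, 0], [0.05, 0.6, 0], [0.1, 0.8, 0], [0.1, 1.0, 0], [0.1, 1.1, 0], [0.1, 1.2, 0], [0.1, 1.3, 0], [0.1, 1.4, 0], [0.1, 1.4, 0]], turn=[[0, 0, 0], [0, 0, 0], [0, 0, 0], [0, 0, 0], [0, 0, 0], [0, 0, 0], [0, 0, 0], [0, 0, 0], [0, 0, 0]])

```text
t: 6.88
tcp_pos: [0.5566, 0.1956, 0.1066]
eef_rot: [-3.142, -0.0, 3.075]
ft_force: [0.2, 0.4, 0.3]
opening: 0.009
gripper_force: 0.0
```

Emit:
carry_out(linear=[[0, 0.1, 0], [0, 0.15, 0], [0, 0.2, 0], [0, 0.2, 0]], turn=[[0, 0, 0], [0, 0, 0], [0, 0, 0], [0, 0, 0]])

```text
t: 7.38
tcp_pos: [0.5566, 0.1968, 0.1066]
eef_rot: [-3.141, -0.0, 3.074]
ft_force: [-0.4, -5.6, 0.8]
opening: 0.005
gripper_force: 2.8
```

The force of -5.6 N shows the row is tight against the stop. I back off, rise, check, and compute the blade path.

Emit:
carry_out(linear=[[0, -0.5, 0], [0, -1, 0], [0, -1.5, 1], [0, -2, 3], [0, -3, 6], [0, -4, 8], [0, -4, 8], [0, -4, 8]], turn=[[0, 0, 0], [0, 0, 0], [0, 0, 0], [0, 0, 0], [0, 0, 0], [0, 0, 0], [0, 0, 0], [0, 0, 0]])

```text
t: 8.38
tcp_pos: [0.5564, 0.1577, 0.1866]
eef_rot: [3.141, -0.0, 3.075]
ft_force: [0.3, 0.4, -0.3]
opening: 0.003
gripper_force: 0.0
```

```bash
python3 - <<'E'
from h import *
s=r.state(); print(np.round(s['tcp_pos'],4),s['t'])
C=viewer.calibration("wrist");w=viewer.capture("wrist");cv2.imwrite("pics/w3.png",w)
np.savez("w3.npz",K=C["camera_matrix"],T=C["world_from_camera"])
piv=np.array([598.6,197.9]);x=np.array([.9975,-.0705]);u=np.array([.0705,.9975])
for k,A in [(8,-75)]+[(0,A) for A in range(-75,-186,-10)]+[(0,-180),(0,-183)]:
    a=np.radians(A);n=np.array([-np.sin(a),np.cos(a)]);t=np.array([np.cos(a),np.sin(a)])
    d=2.5+8*abs(n[0])+12.5*abs(n[1])+k; p=42*t+d*n; print(A,np.round(piv+p[0]*x+p[1]*u,1))
E
```

```text
[0.5564 0.1577 0.1866] 8.375
-75 [627.7 160.7]
-75 [619.8 159.2]
-85 [610.9 156.1]
-95 [603.4 154.6]
-105 [597.6 153.8]
-115 [591.4 153.9]
-125 [584.7 155.1]
-135 [578.  157.5]
-145 [571.5 161.4]
-155 [565.5 166.8]
-165 [560.5 173.6]
-175 [556.9 181.6]
-185 [554.7 189. ]
-180 [555.6 185.9]
-183 [555.  187.8]
```

View pics/w3.png

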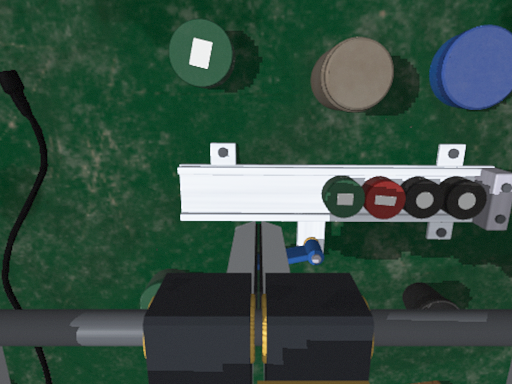

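The row sits tight against the stop at (480,198) with no gaps, and the blade is still open beside the pin (316,258). I go to the blade's outer side and down.

Emit:
carry_out(linear=[[2.5, 0.1, 0], [5, 0.2, 0], [7.3, 0.3, 0], [7.3, 0.3, 0], [7.3, 0.3, -2], [7.3, 0.3, -4], [7.3, 0.3, -6], [7.3, 0.3, -7], [7.3, 0.3, -7]], turn=[[0, 0, 0], [0, 0, 0], [0, 0, 0], [0, 0, 0], [0, 0, 0], [0, 0, 0], [0, 0, 0], [0, 0, 0], [0, 0, 0]])

```text
t: 9.55
tcp_pos: [0.6292, 0.1604, 0.1157]
eef_rot: [-3.141, -0.001, 3.075]
ft_force: [0.7, 0.2, -0.1]
opening: 0.002
gripper_force: 0.0
```

```bash
python3 - <<'E'
from h import *
f=np.load("w3.npz");C={"camera_matrix":f["K"],"world_from_camera":f["T"]}
for p,z in(((345,200),.022),((385,201),.023),((467,201),.0225),((316,258),.038)): print(np.round(ray(C,p,z)*1e3,1))
a=viewer.capture("side");b=viewer.capture("scene")
cv2.imwrite("pics/s4.png",np.hstack([cv2.resize(a[150:260,210:320],(384,384)),cv2.resize(b[150:250,240:340],(384,384))]))
E
```

```text
[559.9 223.4  22. ]
[562.3 253.2  23. ]
[566.6 315.2  22.5]
[598.3 198.   38. ]
```

View pics/s4.png

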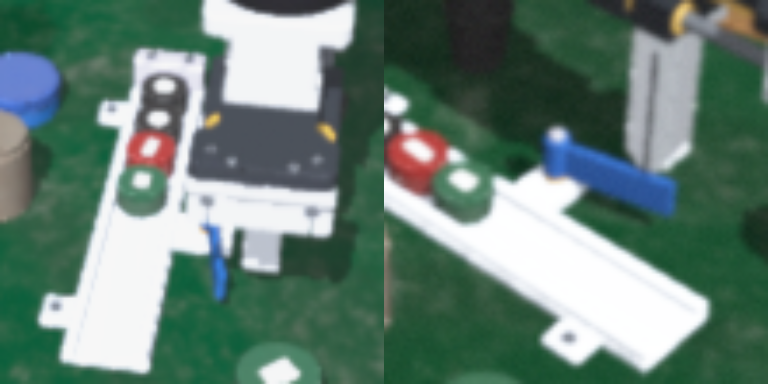

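The finger stands on the blade's outer side, clear of it, and green measures at y = 223.4 mm, which matches home. Now I sweep the blade shut.

Emit:
carry_out(linear=[[-0.6, -0.1, 0], [-1, -0.2, 0], [-1.4, -0.3, 0], [-1.85, -0.45, 0], [-2.6, -0.6, 0], [-3.2, -0.65, 0], [-3.8, -0.65, 0], [-4.45, -0.55, 0], [-5.1, -0.3, 0], [-5.8, 0.1, 0], [-6.1, 0.4, 0], [-6.4, 0.65, 0], [-6.7, 1.0, 0], [-6.9, 1.3, 0], [-7.1, 1.7, 0], [-7.25, 2.1, 0], [-7.25, 2.1, 0]], turn=[[0, 0, 0], [0, 0, 0], [0, 0, 0], [0, 0, 0], [0, 0, 0], [0, 0, 0], [0, 0, 0], [0, 0, 0], [0, 0, 0], [0, 0, 0], [0, 0, 0], [0, 0, 0], [0, 0, 0], [0, 0, 0], [0, 0, 0], [0, 0, 0], [0, 0, 0]])

```text
t: 11.78
tcp_pos: [0.5569, 0.182, 0.1166]
eef_rot: [3.142, -0.0, 3.075]
ft_force: [0.3, -0.2, 0.3]
opening: 0.005
gripper_force: 0.0
```

Emit:
carry_out(linear=[[-0.1, 0.2, 0], [-0.1, 0.4, 0], [-0.1, 0.5, 0], [-0.1, 0.5, 0]], turn=[[0, 0, 0], [0, 0, 0], [0, 0, 0], [0, 0, 0]])

```text
t: 12.28
tcp_pos: [0.5561, 0.1866, 0.1166]
eef_rot: [-3.142, -0.0, 3.075]
ft_force: [-1.1, -0.5, 0.3]
opening: 0.004
gripper_force: 0.1
```

Emit:
carry_out(linear=[[0, 0.1, 0], [0, 0.2, 0], [0, 0.25, 0], [0, 0.25, 0]], turn=[[0, 0, 0], [0, 0, 0], [0, 0, 0], [0, 0, 0]])

```text
t: 12.78
tcp_pos: [0.5561, 0.1871, 0.1166]
eef_rot: [-3.14, -0.001, 3.073]
ft_force: [-0.1, -10.6, 2.7]
opening: 0.002
gripper_force: 5.1
```

```bash
python3 - <<'E'
from h import *
w=viewer.capture("wrist");b=viewer.capture("scene")
cv2.imwrite("pics/s5.png",np.hstack([w[110:350,180:500],cv2.resize(b[150:250,210:340],(312,240))]))
E
```

```text
(no output)
```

View pics/s5.png

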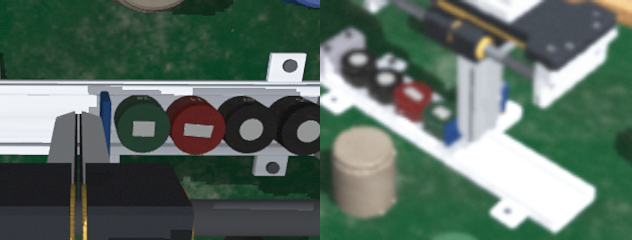

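The blade is square across the rail behind green (crop pixel (105,125)), and its stop pushes back with 10.6 N. I back away.

Emit:
carry_out(linear=[[0, -0.5, 0], [0, -1.2, 0], [0, -2.2, 0], [0, -3, 2], [0, -4, 6], [0, -6, 10], [0, -8, 12], [0, -8, 12], [0, -8, 12]], turn=[[0, 0, 0], [0, 0, 0], [0, 0, 0], [0, 0, 0], [0, 0, 0], [0, 0, 0], [0, 0, 0], [0, 0, 0], [0, 0, 0]])

```text
t: 14.0
tcp_pos: [0.5558, 0.1094, 0.2368]
eef_rot: [3.141, -0.0, 3.075]
ft_force: [-0.5, 0.0, -0.6]
opening: 0.001
gripper_force: 0.0
```

```bash
python3 - <<'E'
from h import *
cv2.imwrite("pics/w6.png",viewer.capture("wrist"))
E
```

```text
(no output)
```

View pics/w6.png

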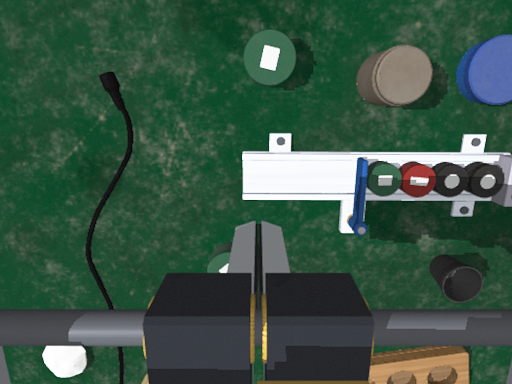

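The blade (361,160 to 361,230) is square across the rail, the row is tight at the stop (505,180), and the arm is clear. I hand it in.

```bash
python3 -c "
from station import sign_off
print(sign_off())"
```

```text
the job is handed in; nothing more can be done
None
```

The job is handed in, with no verdict returned: the four specimens are tight against the end stop, the keeper blade is shut against its own stop behind them, and the loupe, tin and weight were never touched.

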